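# Open a cupboard held by a child-safety latch

### The arm

A 7-joint arm with a two-finger parallel gripper is mounted at the origin on a cart in front of the work surface, level with it; the furniture and walls round the work are solid. World frame = base frame: x ahead of the robot, y to its left, z up, the work surface at z = 0. Lengths are in m, angles in rad, forces in N, time in s.
With the tool pointing down it reaches from about 0.4 to 0.9 m from the base axis. Payload 5.6 kg.
Tool frame: the origin (TCP) lies midway between the tips of the shut fingers; the grasp point (between the pads) lies 19 mm behind it; z points along the fingers, y is the line along which they close (so a half turn about z gives the same grasp; the last joint's range is limited). The gripper opens to 92 mm and grips with 3 to 60 N. Pads are 20 mm wide; open, the fingers measure 128 mm over their backs; the gripper's body (75 mm by 189 mm) begins 69 mm behind the grasp point.
Start: joints at [-1.214, 0.468, -0.012, 1.603, 0.006, 1.071, -0.056], TCP at [0.253, 0.599, 0.177] pointing down, gripper open.
Joint ranges: [-2.53, 2.53], [-0.31, 2.02], [-1.57, 1.55], [0.28, 2.44], [-1.29, 4.43], [0.15, 1.84], [-2.92, 2.92]. Speed limits (rad/s): [2.57, 2.57, 3.14, 3.14, 3.14, 3.14, 3.14].

### API

Orientations are given as a 3x3 rotation matrix whose columns are the frame's x, y, z axes.
In Python, from station import env, effector, solver, viewer, workorder, search_frame, tip_of gives the robot as it stands. Calls block until the motion is done:
- env.reach(position, orientation): joint-space move of the TCP to a pose.
- env.movel(position, frame=None, rate=0.15): straight line of the TCP; frame=None keeps the orientation; rate is the mean speed in m/s.
- env.goto_joints(angles): joint-space move.
- effector.release() and effector.grasp(squeeze=None): open the fingers fully, or close them until they stop; squeeze is the grip in N (None keeps the last).
- env.pause(seconds).
- solver.inverse_kinematics(position, orientation): joint angles nearest the present ones, or None.
- env.sense(): the state.
- viewer.read_camera(name): name is "scene" or "top" or "wrist"; returns (picture, depth): 480x640x3 uint8, red, green, blue; 480x640 float32, m along the optical axis (not along the pixel's ray), 0 where there is no reading.
- viewer.camera_info(name): a dict with "intrinsics" (3x3 intrinsics, pixels), "eye" and "rotation" of the camera in the world; the wrist camera has in their place "T_tool_cam" (4x4, takes a point from camera to tool coordinates, whose origin is the TCP and whose axes are the flange's). Camera axes: x right, y up, looking along -z (the intrinsics and any distortion apply to the point x, -y, -z); pixel columns grow to the right and rows downward; lengths in m; the calibration is good to about 2 mm. A picture is of the moment at which its call begins: read the wrist's pose just before it. camera_info takes no time and is no camera call.
A pose or a line that the arm cannot do raises env.PlanningError and nothing moves.
- workorder.finish_job(): hands the job in; it is judged then, once.
Trained networks look in the newest picture that a camera, given by its name, has taken for a name from the list of things; names that differ only in an ending like _2 or _b are one class to them, and where a whole thing is asked for, a point or a joint stands for the part that bears it (a point fixed in the world has none). Each returns a list of dicts, best first, with "score" (0 to 1); they miss things now and then, are a little off and sometimes report something else, mostly with a low value. They report only what shows in the picture. A call takes as long as a camera call.
- search_frame(camera, name): "at" ([x, y, z] in m, in world coordinates, good to about 4 mm: the middle of the surface that is visible of it).
- tip_of(camera, name): "at" ([x, y, z] in m, in world coordinates, good to about 4 mm: a listed point, or the origin of a listed thing).
The state is a dict: "t": time; "joint_positions": joint angles; "joint_velocities": joint speeds; "tau": joint torques, N m; "ee_pos": TCP position; "tcp_rot": TCP orientation; "wrist_force": force on the tool from outside, world axes, zero at the start; "moment": the same for the moment, N m; "gripper_width": finger opening in m; "grasp_force": force on a finger pad.
Only numpy, scipy, OpenCV 4.12 (cv2) and the standard library are available. Lean on these libraries where they do the work, as an engineer would, in place of code of your own. Each camera call takes 0.05 s, during which the arm holds its last target. There are 200 camera calls.

### The job

Open the small worktop cupboard, whose door is held by a child-safety latch. Gently draw the door out by its handle until you feel the hook catch, reach down through the gap at the top of the door and press the sprung hook down until it is clear, swing the door past the catch, and leave it standing wide open, at about a right angle. Never wrench the door against the hook or press the hook hard, since it is plastic and will snap, and do not disturb the things standing around.

Things in the scene. Friction and masses are not known exactly. Their poses are not given: they have to be found in the camera images.
- cupboard: Grey-green cupboard fixed on the worktop, 280 wide, 200 deep, 250 high (top board 14 thick). Origin under its centre; x axis from its front to its back, y to the left as seen from the robot, z up. The carcass's front edge is at x = -100 mm; the closed door covers it, x = -119 to -101 mm.
- door (a joint): Opening angle of the door, rad: 0 closed (as it starts), grows as it opens towards the robot, 1.7 at most. Upright hinge at the right edge; light friction (under 1 N at the handle), it stays where it is left. The hook catches it somewhere from 0.14 to 0.22 rad, differently each time; past 0.36 rad it is free of the latch.
- door_hinge (a point): Point on the door's hinge axis, 246 mm above the worktop (the door's top edge); in the cupboard's frame x = -110, y = -137 mm. Door 274 wide, 18 thick, axis in the middle of its thickness at the right edge. The point turns with the door: y runs from the hinge to the free edge, x points out of the inner face.
- door_handle (a point): Point on the upright steel bar pull, 10 mm thick, 12 mm below the bar's upper end (226 mm above the worktop; bar from 238 down to 118 mm, upper post at 222 mm). The bar is 252 mm from the hinge axis and stands 32 mm off the door's outer face (41 mm from the middle of the door's thickness).
- latch: Child-safety latch: white guide screwed to the door's inner face, 200 mm from the hinge; in it a grey plastic hook slides down against a spring: a ribbed thumb pad, then an arm (20 wide, 6 thick) ending in an upright tooth. Origin on the inner face, 220 mm up, level with the pad's top; axes as door_hinge. It snaps if pressed with over 20 N or pulled against the strike with over 25 N.
- latch_pad (a point): Middle of the thumb pad's top with the hook at rest (up), fixed to the guide, 220 mm above the worktop. Pad 40 mm along the door, from 3 to 39 mm off its inner face: in the gap when the door is ajar. The spring takes 3 N at first and 0.45 N more per mm (9 N at 13 mm, 10 N at 16 mm); it springs up when let go. More than 12 N means that the hook has bottomed on the strike.
- latch_tooth (a point): Top of the hook's upright tooth on its holding face, hook at rest, fixed to the guide: 68 mm off the door's inner face, 14 mm above the pad's top. Tooth 20 mm wide. It catches behind the strike's upper bar and holds the door ajar.
- strike: Steel strike under the top board: a window frame, bars 8 thick, through which the hook's arm passes. Height and depth are set in slots, not measured: to clear the upper bar the hook must go down 3 to 13 mm, differing each time; 3 mm farther it bottoms on the lower bar. With the tooth caught, the gap from door to carcass front is 32 to 41 mm at the latch. Origin on the carcass front, 237 mm up.
- mug: Dotted mug, 92 mm across, 93 high, to the left in front of the cupboard. Origin under its middle. Bystander.
- pepper: Glass pepper pot with grey top, 44 across, 90 high, beside the cupboard on the left. Origin under its middle. Bystander.
- mill: Wooden mill, 49 across, 130 high, beside the cupboard on the left. Origin under its middle. Bystander.
- keys: Bunch of keys with a blue tag, 101x122x8, lying on the cupboard's top, towards the back. Origin under its middle. Bystander.

How it is judged:
By the outcome, as a careful person would: the job done as asked, in the order asked, and still so for the second after the job is handed in, with the robot touching nothing.
It also fails if it takes over 72 s, if anything falls off the work surface, if the arm or the gripper's body presses on something with over 40 N, if the wrist force passes 120 N, or if a joint passes its speed limit or range.

## Working session

There is one attempt and no reset: what is moved stays moved. The work goes in short steps, each a Python script; the robot and the scene stay as the last script left them, time stands still between calls to the robot, and variables do not carry over. Pictures are saved under pics/ and viewed, at most 10 in all, crops included, and the job is handed in when it is done.

```bash
ls; mkdir -p pics; python3 - <<'E'
from station import *
import cv2
for c in ["scene","top"]:
    p,d=viewer.read_camera(c); cv2.imwrite(f"pics/{c}0.png",p[:,:,::-1])
    i=viewer.camera_info(c); print(c,i["eye"])
    for n in ["cupboard","door_hinge","door_handle","latch_pad","mug","pepper","mill","keys"]:
        r=tip_of(c,n); print(n,[(x["at"],round(x["score"],2)) for x in r[:2]])
s=env.sense(); print(s["t"],s["ee_pos"],s["tcp_rot"],s["wrist_force"],s["gripper_width"])
E
```

```text
pics
scene [-0.0190348  -0.60393678  1.09478771]
cupboard [([0.6996, -0.2517, 0.0027], 0.68), ([0.5845, -0.3801, 0.2477], 0.6)]
door_hinge [([0.5843, -0.381, 0.2477], 0.91)]
door_handle [([0.5512, -0.1301, 0.2274], 0.62)]
latch_pad [([0.6104, -0.0512, -0.0016], 0.74), ([0.5829, -0.3793, 0.2446], 0.73)]
mug [([0.4806, -0.0452, -0.0008], 0.8)]
pepper [([0.614, -0.0473, 0.0026], 0.66)]
mill []
keys [([0.7289, -0.1973, 0.2511], 0.8)]
top [ 0.44559279 -0.14075616  1.30829573]
cupboard []
door_hinge [([0.5872, -0.3834, 0.2424], 0.78), ([0.4805, -0.0449, -0.0004], 0.68)]
door_handle [([0.5459, -0.1249, 0.2285], 0.96)]
latch_pad []
mug [([0.4833, -0.0477, 0.0007], 0.77)]
pepper [([0.725, -0.1953, 0.2515], 0.73), ([0.6079, -0.042, -0.0032], 0.69)]
mill [([0.7043, -0.0427, 0.001], 0.62)]
keys [([0.7271, -0.198, 0.2525], 0.67)]
0.9 [0.25303819 0.59874794 0.17721068] [[-9.21097804e-01  3.89331266e-01  3.95964497e-05]
 [ 3.89331267e-01  9.21097803e-01  4.77213959e-05]
 [-1.78927713e-05  5.93722089e-05 -9.99999998e-01]] [-0.66577108  0.09454229 -0.44614502] 0.09186955634926876
```

View pics/scene0.png

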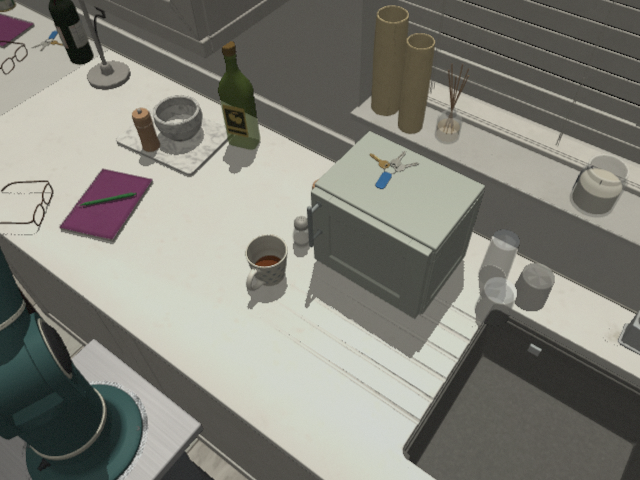

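View pics/top0.png

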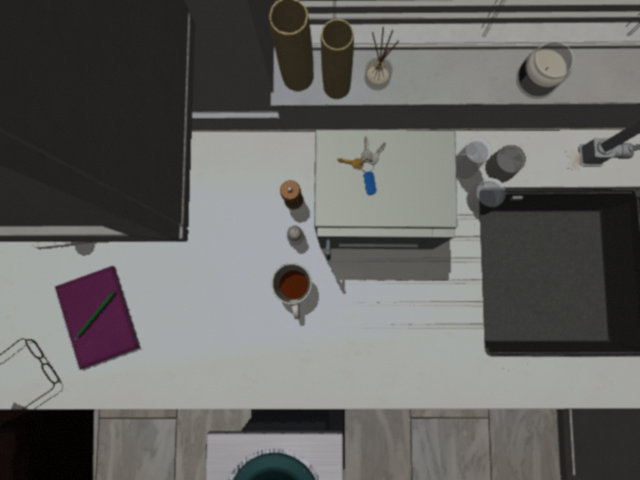

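The views show the cupboard almost square to the base, with the handle at its upper left (top view about 328,246). The mug (293,287), pepper pot (295,234) and mill (291,193) are left of it and low, and the keys (368,165) are on top. Next I'll refine the cupboard pose from depth.

```bash
cat > h.py <<'E'
import numpy as np, cv2
from station import *
def cloud(c):
    p,d=viewer.read_camera(c); i=viewer.camera_info(c); K=i["intrinsics"]
    v,u=np.mgrid[:480,:640]; 
    P=np.stack([(u-K[0,2])/K[0,0]*d,-(v-K[1,2])/K[1,1]*d,-d],-1)
    W=P@np.array(i["rotation"]).T+i["eye"]; W[d<=0]=np.nan
    return p,W
def rot(yaw): # tool down; tool y axis (closing) at angle yaw from world +y
    y=np.array([-np.sin(yaw),np.cos(yaw),0]); z=np.array([0,0,-1.])
    return np.stack([np.cross(y,z),y,z],1)
def force(n=5):
    F=[]
    for _ in range(n): F.append(env.sense()["wrist_force"]); env.pause(0.02)
    return np.mean(F,0)
E
python3 - <<'E'
from h import *
for c in ["top","scene"]:
    p,W=cloud(c)
    m=(abs(W[...,2]-.25)<.006)&(W[...,0]>.45)&(W[...,0]<.95)&(W[...,1]>-.5)&(W[...,1]<0)
    print(c,viewer.camera_info(c).keys(),m.sum(),np.median(W[m][:,2]))
    n,l,st,ce=cv2.connectedComponentsWithStats(m.astype(np.uint8)); k=1+np.argmax(st[1:,4])
    q=W[l==k][:,:2].astype(np.float32); r=cv2.minAreaRect(q); print(r, cv2.boxPoints(r))
    for lo,hi in((.1,.1),):
        q0=q[(q[:,1]>-.36)&(q[:,1]<-.15)]
        b=np.round(q0[:,1]/.01); e=[(k*.01,q0[b==k][:,0].min(),q0[b==k][:,0].max()) for k in np.unique(b)]; e=np.array(e)
        print("front fit",np.polyfit(e[:,0],e[:,1],1),"back",np.polyfit(e[:,0],e[:,2],1))
    h=(W[...,2]>.12)&(W[...,2]<.242)&(W[...,0]>.5)&(W[...,0]<.57)&(W[...,1]>-.2)&(W[...,1]<-.09)
    print("bar",h.sum(),np.median(W[h],0))
a=env.sense(); print(a["t"])
for po,yw in [((.548,-.127,.207),0),((.548,-.127,.30),0),((.55,-.19,.21),.18),((.385,-.37,.2),1.57)]:
    for f in(0,np.pi): print(po,f,solver.inverse_kinematics(np.array(po),rot(yw+f)))
E
```

```text
top dict_keys(['intrinsics', 'eye', 'rotation']) 14915 0.2505663369176332
((0.6909698247909546, -0.244937002658844), (0.2845785617828369, 0.22046947479248047), 89.29259490966797) [[ 0.57898676 -0.38585445]
 [ 0.79943943 -0.38857642]
 [ 0.8029529  -0.10401955]
 [ 0.5825002  -0.10129759]]
front fit [0.01273198 0.58456768] back [0.02095451 0.8045974 ]
bar 57 [ 0.55295026 -0.12857765  0.22510062]
scene dict_keys(['intrinsics', 'eye', 'rotation']) 11714 0.2501868787803565
((0.69157475233078, -0.24642525613307953), (0.28477221727371216, 0.22488194704055786), 89.38822937011719) [[ 0.5776199  -0.3876027 ]
 [ 0.80248904 -0.3900038 ]
 [ 0.8055296  -0.10524783]
 [ 0.58066046 -0.10284671]]
front fit [0.01506352 0.58442072] back [0.0054691  0.80196332]
bar 228 [ 0.54885216 -0.13201983  0.18737895]
1.0
(0.548, -0.127, 0.207) 0 [-0.36582571  0.32257861  0.66474967  1.82379781 -0.22465364  1.0713163
  1.95319795]
(0.548, -0.127, 0.207) 3.141592653589793 [-0.58428755  0.39704022  0.97230244  1.83507197 -0.36611103  1.10270054
 -1.0497141 ]
(0.548, -0.127, 0.3) 0 [-0.44090973  0.24222731  0.74241277  1.70654409 -0.17119976  1.25928579
  1.91050212]
(0.548, -0.127, 0.3) 3.141592653589793 [-0.60471947  0.28390902  0.96566672  1.71447852 -0.2435123   1.27117316
 -1.15589782]
(0.55, -0.19, 0.21) 0 [-0.29219328  0.37027457  0.72920065  1.7772076  -0.27420692  1.09822102
  2.28044711]
(0.55, -0.19, 0.21) 3.141592653589793 [-0.4613484   0.44139094  0.98102025  1.7860809  -0.4030948   1.13154386
 -0.73912701]
(0.385, -0.37, 0.2) 0 [-0.29104796  0.55316455  1.36553225  1.91656152 -0.59240701  1.17111866
 -1.84646881]
(0.385, -0.37, 0.2) 3.141592653589793 [-0.0290959   0.31731333  0.8996156   1.90631097 -0.28524837  1.05175994
  0.98909717]
```

```bash
python3 - <<'E'
from h import *
R=rot(np.pi-.0127)
env.reach(np.array([.45,-.05,.33]),R); print(env.sense()["t"])
env.movel(np.array([.550,-.129,.30]),R,rate=.2)
s=env.sense();p,d=viewer.read_camera("wrist"); cv2.imwrite("pics/w1.png",p[:,:,::-1])
for n in ["door_handle","door_hinge"]:
    print(n,[(x["at"],x["score"]) for x in tip_of("wrist",n)[:2]])
print(viewer.camera_info("wrist")["T_tool_cam"],s["ee_pos"],s["t"],s["wrist_force"],force())
E
```

```text
3.4667
door_handle [([0.5493, -0.1284, 0.2268], 0.68), ([0.7032, -0.0389, 0.0018], 0.31)]
door_hinge [([0.7014, -0.0403, -0.0008], 0.6)]
[[-3.45549236e-04  9.69432679e-01  2.45357212e-01  6.72811978e-02]
 [ 9.99999393e-01  5.91741866e-04 -9.29684821e-04  4.64105639e-04]
 [-1.04645498e-03  2.45356742e-01 -9.69432295e-01 -2.08598025e-01]
 [ 0.00000000e+00  0.00000000e+00  0.00000000e+00  1.00000000e+00]] [ 0.54959622 -0.12845533  0.29991375] 4.275 [ 0.01899262  0.30607902 -0.25172897] [0.03189025 0.04991646 0.21545237]
```

View pics/w1.png

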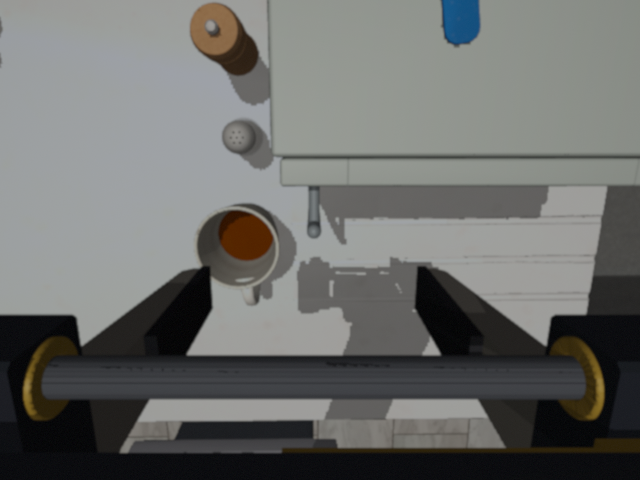

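The wrist view has the bar end at (314,229), midway between the fingers and clear of the mug. I'll descend, grip and draw it out, watching the force.

```bash
cat >> h.py <<'E'
Y0=-.0127; H=np.array([.588,-.382])
def door(phi,x,y,z,H=H): # point in door frame -> world
    a=Y0+phi; c,s=np.cos(a),np.sin(a)
    return np.array([H[0]+c*x-s*y,H[1]+s*x+c*y,z])
E
python3 - <<'E'
from h import *
g=np.array([.5495,-.1286])
Hh=g-(door(0,-.041,.252,0)[:2]-H); print("hinge est",Hh)
env.movel(np.array([*g,.206]),rate=.12); 
print(force(3)); effector.grasp(squeeze=15); f0=force(8); s=env.sense()
print("grasped",s["gripper_width"],s["grasp_force"],f0,s["t"],s["ee_pos"])
off=s["ee_pos"][:2]-g; 
phi=0
while phi<.26:
    phi+= .02 if phi<.115 else .004
    env.movel(door(phi,-.041,.252,.206,Hh),rot(np.pi+Y0+phi),rate=.06)
    F=force(2)-f0; n=np.array([-np.cos(Y0+phi),-np.sin(Y0+phi),0]); r=-F@n; s=env.sense()
    print(round(phi,3),F.round(1),round(r,2),round(s["t"],2))
    if r>5: break
E
```

```text
hinge est [ 0.58729638 -0.38110036]
[-0.01284242  0.10423141  0.31439003]
grasped 0.00021756334321455816 0.03180067258654162 [-0.10879127 -0.1323552  -0.10206788] 6.9667 [ 0.54948502 -0.12861057  0.20600292]
0.02 [0.5 0.4 0.6] 0.46 7.25
0.04 [0.  0.  0.5] 0.02 7.53
0.06 [0.1 0.2 0.1] 0.15 7.82
0.08 [-0.3  0.4 -0.3] -0.23 8.1
0.1 [ 0.8 -0.2  0.4] 0.75 8.38
0.12 [ 0.2  0.2 -0.3] 0.18 8.67
0.124 [-0.1 -0.  -0.3] -0.14 8.95
0.128 [-0.2  0.2 -0.4] -0.16 9.23
0.132 [0.4 0.  0.2] 0.38 9.52
0.136 [-0.1  0.2  0. ] -0.11 9.8
0.14 [ 0.3  0.1 -0. ] 0.33 10.08
0.144 [ 0.1  0.6 -0.4] 0.17 10.37
0.148 [ 0.   1.  -0.3] 0.18 10.65
0.152 [ 0.4 -0.1 -0.2] 0.4 10.93
0.156 [0.1 1.2 0.2] 0.26 11.22
0.16 [ 0.5 -0.2 -0.7] 0.44 11.5
0.164 [0.2 0.1 0. ] 0.2 11.78
0.168 [-0.1  0.5 -0.1] -0.0 12.07
0.172 [ 0.   0.1 -0.4] 0.06 12.35
0.176 [0.5 0.8 0.4] 0.66 12.63
0.18 [ 0.2  0.6 -0.4] 0.32 12.92
0.184 [ 0.5 -0.  -0.2] 0.45 13.2
0.188 [0.3 0.1 0.2] 0.36 13.48
0.192 [-0.3  0.1 -0.4] -0.27 13.77
0.196 [-0.2  0.1  1.2] -0.19 14.05
0.2 [ 0.4 -0.3  0. ] 0.3 14.33
0.204 [ 0.2  0.3 -0.2] 0.25 14.62
0.208 [ 0.4  0.5 -0. ] 0.49 14.9
0.212 [-0.4 -0.1  0.2] -0.43 15.18
0.216 [1.1 0.1 0.3] 1.09 15.47
0.22 [0.3 0.5 0.3] 0.37 15.75
0.224 [-0.3  0.5  0.6] -0.15 16.03
0.228 [0.5 0.2 0.3] 0.55 16.32
0.232 [ 0.4  0.1 -0. ] 0.37 16.6
0.236 [ 0.2  0.4 -0.3] 0.3 16.88
0.24 [ 0.3 -0.5  0.3] 0.16 17.17
0.244 [-0.2  0.5  0.4] -0.1 17.45
0.248 [-0.3 -0.   0.3] -0.29 17.73
0.252 [-0.5 -0.7 -0.3] -0.63 18.02
0.256 [0.3 0.2 0.5] 0.33 18.3
0.26 [0.6 0.3 0.3] 0.69 18.58
```

Gripper width is 0, so the fingers closed without the bar and I never had it. I need to find out why before going on.

```bash
cat >> h.py <<'E'
def wcloud():
    s=env.sense(); p,d=viewer.read_camera("wrist"); i=viewer.camera_info("wrist"); K=i["intrinsics"]; T=i["T_tool_cam"]
    v,u=np.mgrid[:480,:640]
    P=np.stack([(u-K[0,2])/K[0,0]*d,-(v-K[1,2])/K[1,1]*d,-d],-1)@T[:3,:3].T+T[:3,3]
    W=P@np.array(s["tcp_rot"]).T+s["ee_pos"]; W[d<=0]=np.nan
    return p,W
E
python3 - <<'E'
from h import *
effector.release()
p,W=wcloud(); cv2.imwrite("pics/w2.png",p[:,:,::-1]); s=env.sense()
print(s["ee_pos"],s["gripper_width"],s["t"])
print([(x["at"],x["score"]) for x in tip_of("wrist","door_handle")[:2]])
h=(W[...,2]>.228)&(W[...,2]<.245)&(W[...,0]>.45)&(W[...,0]<.572)&(W[...,1]>-.18)&(W[...,1]<-.09)
print("bar",h.sum(),np.median(W[h],0),np.min(W[h],0),np.max(W[h],0))
E
```

```text
[ 0.48584492 -0.14680911  0.20599763] 0.09195656827792026 20.0083
[([0.549, -0.1277, 0.2292], 0.79)]
bar 488 [ 0.54951048 -0.12919069  0.24269571] [ 0.46440724 -0.13432031  0.22800224] [ 0.56867896 -0.09738078  0.24493124]
```

View pics/w2.png

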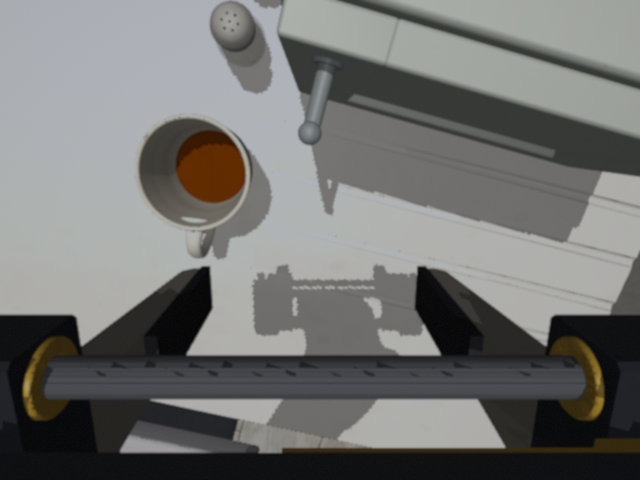

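```bash
python3 - <<'E'
from h import *
p,W=wcloud(); print(viewer.camera_info("wrist")["intrinsics"])
for r in (126,130,134,138): print(r,[W[r,c].round(4).tolist() for c in (303,310,317)])
q=W[118:146,296:324].reshape(-1,3); q=q[(q[:,2]>.225)]; print(len(q),np.median(q,0),q.min(0),q.max(0))
q=W[75:110,305:330].reshape(-1,3); q=q[(q[:,2]>.2)]; print("post",len(q),np.median(q,0),q.min(0),q.max(0))
E
```

```text
[[403.37429065   0.         313.23515759]
 [  0.         403.37429065 232.19538334]
 [  0.           0.           1.        ]]
126 [[0.5516, -0.1262, 0.2423], [0.5523, -0.129, 0.2437], [0.553, -0.1318, 0.2433]]
130 [[0.55, -0.1266, 0.2427], [0.5508, -0.1294, 0.2434], [0.5515, -0.1322, 0.2418]]
134 [[0.5485, -0.127, 0.2439], [0.5492, -0.1298, 0.244], [0.5499, -0.1326, 0.2434]]
138 [[0.5469, -0.1274, 0.2439], [0.5477, -0.1302, 0.2442], [0.5483, -0.133, 0.2428]]
521 [ 0.55019535 -0.12959336  0.24239246] [ 0.54466907 -0.13433628  0.22503974] [ 0.55703641 -0.12456643  0.24550848]
post 600 [ 0.56726638 -0.129498    0.22647187] [ 0.55934989 -0.13362322  0.22261698] [ 0.57545768 -0.12568683  0.22851212]
```

```bash
python3 - <<'E'
from h import *
env.movel(np.array([.551,-.1295,.200]),rot(np.pi+Y0),rate=.12)
p,W=wcloud(); cv2.imwrite("pics/w3a.png",p[:,:,::-1]); f0=force(4)
effector.grasp(squeeze=15); s=env.sense()
print("grasped",s["gripper_width"],s["grasp_force"],force(4)-f0,s["t"],s["ee_pos"],s["wrist_force"])
p2,_=viewer.read_camera("wrist"); cv2.imwrite("pics/w3.png",cv2.resize(np.hstack([p,p2])[:,:,::-1],(800,300)))
E
```

```text
grasped 0.007726714993779358 15.000172555446625 [-0.35509339  2.68988673  0.87916484] 22.1917 [ 0.55095583 -0.12872287  0.19994886] [-0.90577226  2.85991958  1.59859308]
```

View pics/w3.png

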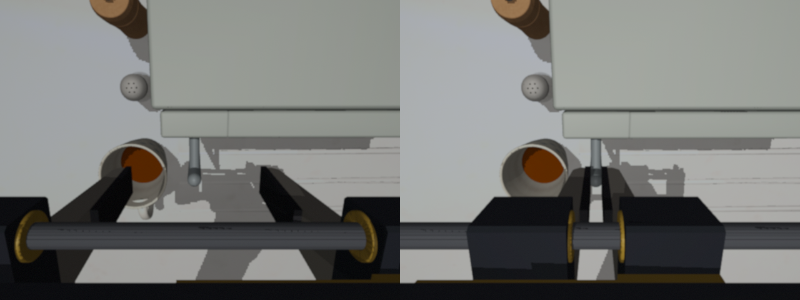

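The gripper reads 7.7 mm on a 10 mm bar, so the pads hold it only at an edge. I'll get the finger geometry in the tool frame from the wrist depth.

```bash
python3 - <<'E'
from h import *
s=env.sense(); p,W=wcloud()
L=(W-s["ee_pos"])@np.array(s["tcp_rot"])  # tool coords
cv2.imwrite("pics/w4.png",cv2.resize(p[230:390,220:420,::-1],(800,640))[:600])
m=(L[...,2]>-.07)&(L[...,2]<.01)&(abs(L[...,1])<.05)
for lo in np.arange(-.07,.01,.01):
    k=m&(L[...,2]>=lo)&(L[...,2]<lo+.01)
    for a,b in((-.05,-.007),(-.004,.004),(.007,.05)):
        q=L[k&(L[...,1]>a)&(L[...,1]<b)]
        if len(q)>5: print(round(lo,2),(a,b),len(q),np.percentile(q,2,axis=0).round(4),np.percentile(q,98,axis=0).round(4))
E
```

```text
-0.07 (-0.05, -0.007) 257 [ 0.008  -0.0173 -0.0698] [ 0.0091 -0.0073 -0.0602]
-0.07 (-0.004, 0.004) 29 [ 0.0048 -0.004  -0.0699] [ 0.0089 -0.0032 -0.0604]
-0.07 (0.007, 0.05) 281 [ 0.008   0.0072 -0.0698] [ 0.0091  0.0187 -0.0606]
-0.06 (-0.05, -0.007) 8421 [ 0.0085 -0.0251 -0.0529] [ 0.1107 -0.0074 -0.0501]
-0.06 (-0.004, 0.004) 3702 [ 0.0507 -0.0038 -0.0529] [ 0.1106  0.0039 -0.0501]
-0.06 (0.007, 0.05) 19902 [ 0.0511  0.0078 -0.0527] [ 0.1106  0.0491 -0.0501]
-0.05 (-0.05, -0.007) 2486 [ 0.0078 -0.0263 -0.05  ] [ 0.1084 -0.0073 -0.0424]
-0.05 (-0.004, 0.004) 1385 [-0.0039 -0.0039 -0.05  ] [ 0.1048  0.0038 -0.0407]
-0.05 (0.007, 0.05) 5798 [ 0.0082  0.0078 -0.0499] [ 0.1046  0.0491 -0.0422]
-0.04 (-0.05, -0.007) 19 [ 0.0075 -0.0187 -0.04  ] [ 0.0483 -0.0076 -0.0385]
-0.04 (-0.004, 0.004) 128 [ 0.0016 -0.0036 -0.0399] [ 0.0483  0.0037 -0.0302]
-0.04 (0.007, 0.05) 24 [ 0.0074  0.0071 -0.04  ] [ 0.0483  0.0251 -0.0371]
-0.03 (-0.004, 0.004) 795 [ 0.0024 -0.0033 -0.0288] [ 0.0258  0.0038 -0.0236]
-0.02 (-0.004, 0.004) 6 [ 0.0008 -0.0036 -0.0195] [ 0.0012 -0.0034 -0.0119]
```

View pics/w4.png

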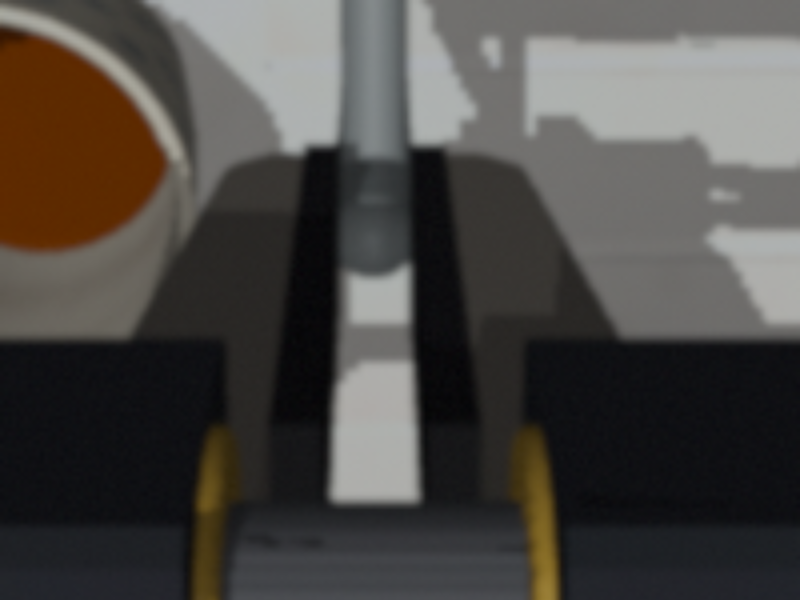

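The bar is between the pads with 15 N of grip (centre about 375,230 in the crop). I'll pull now, checking the grip as well as the force.

```bash
python3 - <<'E'
from h import *
s=env.sense(); g=s["ee_pos"][:2]; f0=force(6)
Hh=g-(door(0,-.041,.252,0)[:2]-H); print("hinge",Hh)
phi=0
while phi<.25:
    phi+= .03 if phi<.115 else .006
    env.movel(door(phi,-.041,.252,.200,Hh),rot(np.pi+Y0+phi),rate=.06)
    F=force(2)-f0; n=np.array([-np.cos(Y0+phi),-np.sin(Y0+phi),0]); r=-F@n; s=env.sense()
    print(round(phi,3),F.round(1),round(r,2),round(s["gripper_width"],4),round(s["grasp_force"],1),round(s["t"],2))
    if r>5 or s["grasp_force"]<3: break
E
```

```text
hinge [ 0.58874102 -0.38125944]
0.03 [-0.2 -0.9 -0.9] -0.25 0.0076 15.0 22.77
0.06 [-0.2 -0.6 -0.6] -0.19 0.0076 15.0 23.07
0.09 [ 0.  -0.9 -0.8] -0.04 0.008 15.0 23.38
0.12 [ 0.3 -1.5 -1.7] 0.11 0.008 15.0 23.69
0.126 [ 0.2 -1.2 -1.2] 0.1 0.0079 15.0 23.98
0.132 [ 0.  -1.4 -1.3] -0.14 0.008 15.0 24.26
0.138 [-0.2 -1.2 -1.7] -0.34 0.0074 15.0 24.54
0.144 [-0.6 -1.5 -1.3] -0.78 0.0077 15.0 24.82
0.15 [-0.1 -1.  -1.9] -0.21 0.008 15.0 25.11
0.156 [ 0.  -1.2 -1.7] -0.13 0.008 15.0 25.39
0.162 [ 0.2 -2.6 -2.2] -0.22 0.0077 15.0 25.68
0.168 [ 0.1 -2.4 -2.4] -0.29 0.008 15.0 25.96
0.174 [ 2.8 -2.3 -3.5] 2.35 0.0078 15.0 26.24
0.18 [ 5.9 -1.1 -7. ] 5.58 0.0077 15.0 26.52
```

The hook caught at about 0.172 rad, with 5.6 N felt. I'll back off a touch, let go, rise and look into the gap.

```bash
python3 - <<'E'
from h import *
Hh=np.array([.58874,-.38126]); phi=.168
env.movel(door(phi,-.041,.252,.200,Hh),rot(np.pi+Y0+phi),rate=.06); print(force(3))
effector.release()
env.movel(door(phi,-.041,.252,.275,Hh),rate=.2)
R=rot(np.pi+Y0+phi)
env.movel(door(phi,-.06,.2,.33,Hh),R,rate=.2)
effector.grasp(squeeze=30)
p,W=wcloud(); cv2.imwrite("pics/w5.png",p[:,:,::-1]); np.save("W5.npy",W)
for n in ["latch_pad","latch_tooth","latch","door_hinge","door_handle","strike"]:
    print(n,[(x["at"],x["score"]) for x in tip_of("wrist",n)[:2]])
print("expected pad",door(phi,.009+.021,.2,.22,Hh),"handle",door(phi,-.041,.252,.226,Hh)); print(env.sense()["t"],env.sense()["gripper_width"])
E
```

```text
[ 0.27589276  1.25807912 -1.04071282]
latch_pad [([0.5911, -0.1803, 0.2209], 0.86)]
latch_tooth []
latch [([0.5683, -0.183, 0.2205], 0.83)]
door_hinge [([0.5878, -0.3808, 0.2457], 0.77)]
door_handle [([0.5076, -0.1399, 0.2239], 0.91)]
strike []
expected pad [ 0.58744366 -0.17902667  0.22      ] handle [ 0.50925495 -0.13863451  0.226     ]
30.875 0.00035475647893353304
```

View pics/w5.png

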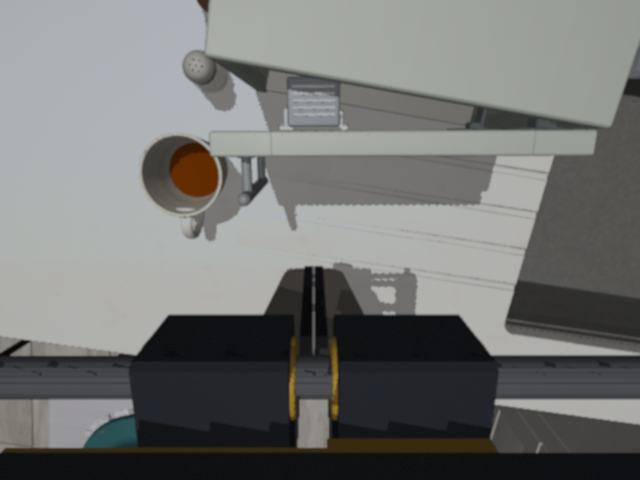

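The door stands ajar with its top edge at rows 130–155. The pad and guide show in the gap at (313,103), with the carcass front beyond it. I'll measure the gap in door coordinates.

```bash
python3 - <<'E'
from h import *
W=np.load("W5.npy"); Hh=np.array([.58874,-.38126]); 
top=(abs(W[...,2]-.246)<.008)&(W[...,0]<.62)
for phi in(.168,):
    a=Y0+phi; c,s=np.cos(a),np.sin(a); D=W[...,:2]-Hh
    X=c*D[...,0]+s*D[...,1]; Y=-s*D[...,0]+c*D[...,1]
    for y in (.06,.10,.14,.17,.185,.2,.215,.23):
        k=(abs(Y-y)<.003)
        d=X[k&(abs(W[...,2]-.247)<.007)&(X<.03)]; t=X[k&(W[...,2]>.243)&(X>.02)]
        print(y,"door top x",np.percentile(d,[2,98]).round(4),"z",np.median(W[...,2][k&(abs(W[...,2]-.247)<.007)&(X<.03)]).round(4),"carcass x",(np.percentile(t,1).round(4) if len(t) else None))
    k=(W[...,2]>.2)&(W[...,2]<.235)&(X>.005)&(X<.08)&(Y>.15)&(Y<.25)
    print("pad X",np.percentile(X[k],[2,50,98]).round(4),"Y",np.percentile(Y[k],[2,50,98]).round(4),"z",np.percentile(W[...,2][k],[2,50,98]).round(4))
    k=(W[...,2]>.2)&(W[...,2]<.24)&(abs(Y-.2)<.004)&(X>0)&(X<.08)
    o=np.argsort(X[k]); print(np.c_[X[k][o],W[...,2][k][o]][::max(1,k.sum()//25)].round(4).tolist())
E
```

```text
0.06 door top x [-0.0096  0.0295] z 0.248 carcass x 0.0211
0.1 door top x [-0.01    0.0295] z 0.2474 carcass x 0.0258
0.14 door top x [-0.0108  0.0066] z 0.2472 carcass x 0.0324
0.17 door top x [-0.0108  0.0066] z 0.2471 carcass x 0.0375
0.185 door top x [-0.0107  0.0066] z 0.247 carcass x 0.04
0.2 door top x [-0.0107  0.0066] z 0.247 carcass x 0.0426
0.215 door top x [-0.0107  0.0066] z 0.2471 carcass x 0.045
0.23 door top x [-0.0107  0.0066] z 0.2471 carcass x 0.0477
pad X [0.0102 0.027  0.044 ] Y [0.1806 0.2004 0.2186] z [0.2191 0.2213 0.2231]
[[0.0073, 0.2001], [0.0109, 0.2211], [0.0124, 0.2218], [0.0139, 0.222], [0.0153, 0.2219], [0.0167, 0.2231], [0.0176, 0.2198], [0.019, 0.2216], [0.0204, 0.2208], [0.0219, 0.2207], [0.0233, 0.2223], [0.0247, 0.2219], [0.0262, 0.2214], [0.0276, 0.2213], [0.029, 0.2226], [0.0304, 0.2227], [0.0313, 0.2196], [0.0326, 0.221], [0.034, 0.2214], [0.0355, 0.2209], [0.0369, 0.2206], [0.0382, 0.2222], [0.0396, 0.222], [0.041, 0.2218], [0.0424, 0.222], [0.0437, 0.2222]]
```

```bash
python3 - <<'E'
from h import *
Hh=np.array([.58874,-.38126]); phi=.168; R=rot(np.pi+Y0+phi)
env.movel(door(phi,.0235,.2,.33,Hh),R,rate=.2)
env.movel(door(phi,.0235,.2,.262,Hh),rate=.15); env.pause(.1); f0=force(10)
for z in(.25,.238,.228):
    env.movel(door(phi,.0235,.2,z,Hh),rate=.08); F=force(2)-f0; print(z,F.round(1))
    if np.linalg.norm(F)>4: raise SystemExit("contact")
zc=None; z=.225
while z>.198:
    env.movel(door(phi,.0235,.2,z,Hh),rate=.03); F=force(4)-f0; s=env.sense(); za=s["ee_pos"][2]
    if zc is None and F[2]>2: zc=za+max(0,(F[2]-3)/.45)*1e-3
    ex=3+.45*(zc-za)*1e3 if zc else 0
    print(round(z,4),round(za,4),F.round(1),round(ex,1),round(s["t"],2))
    if np.hypot(*F[:2])>5: print("side");break
    if F[2]>11.5 or F[2]>ex+2.2: print("bottom?");break
    z-=.001
E
```

```text
0.25 [ 0.3 -0.2  0.1]
0.238 [-0.8  0.6  0.1]
0.228 [ 0.3 -0.7  0.1]
0.225 0.2251 [ 0.1  0.1 -0.2] 0 33.6
0.224 0.224 [-0.2 -0.1 -0.1] 0 33.92
0.223 0.223 [ 0.3 -0.1  0.1] 0 34.23
0.222 0.222 [-0.   0.  -0.4] 0 34.55
0.221 0.221 [-0.2 -0.3 -0.3] 0 34.87
0.22 0.22 [-0.1  0.2 -0. ] 0 35.18
0.219 0.219 [-0.2 -0.5 -0. ] 0 35.5
0.218 0.218 [ 0.1  0.1 -0.4] 0 35.82
0.217 0.217 [-0.1 -0.5 -0.2] 0 36.13
0.216 0.216 [-0.1  0.2  0.1] 0 36.45
0.215 0.215 [-0.3 -0.2 -0.3] 0 36.77
0.214 0.214 [ 0.1  0.1 -0.5] 0 37.08
0.213 0.213 [-0.3 -0.  -0.7] 0 37.4
0.212 0.212 [-0.1  0.2  0.4] 0 37.72
0.211 0.211 [0.1 0.4 0. ] 0 38.03
0.21 0.21 [-0.4 -0.4 -0.2] 0 38.35
0.209 0.209 [ 0.2 -0.3 -0.6] 0 38.67
0.208 0.208 [-0.2  0.2 -0.2] 0 38.98
0.207 0.207 [-0.6  0.2  0.1] 0 39.3
0.206 0.206 [-0.1  0.4 -0.2] 0 39.62
0.205 0.205 [-0.1  0.1 -0.3] 0 39.93
0.204 0.204 [ 0.1 -0.2 -0.1] 0 40.25
0.203 0.203 [-0.3 -0.2 -0.5] 0 40.57
0.202 0.202 [ 0.2  0.2 -0.5] 0 40.88
0.201 0.201 [ 0.2 -0.  -0.4] 0 41.2
0.2 0.2 [-0.2 -0.3 -0.4] 0 41.52
0.199 0.199 [ 0.2 -0.3 -0.7] 0 41.83
```

No contact even 20 mm below where the pad should be. With the poor grip earlier, this suggests the real fingertips sit well above the reported TCP. I'll check that in the saved wrist cloud, which costs no robot time.

```bash
python3 - <<'E'
from h import *
W=np.load("W5.npy"); Hh=np.array([.58874,-.38126]); phi=.168
L=(W-door(phi,-.06,.2,.33,Hh))@rot(np.pi+Y0+phi)
for r in range(255,470,10):
    print(r,[L[r,c].round(3).tolist() for c in (290,305,314,322,340,400)])
E
```

```text
255 [[-0.101, -0.032, 0.328], [-0.101, -0.011, 0.328], [-0.102, 0.002, 0.329], [-0.102, 0.013, 0.329], [-0.102, 0.038, 0.329], [-0.101, 0.121, 0.328]]
265 [[-0.116, -0.032, 0.327], [-0.116, -0.011, 0.327], [-0.116, 0.002, 0.327], [-0.117, 0.013, 0.33], [-0.116, 0.038, 0.329], [-0.117, 0.123, 0.329]]
275 [[0.008, -0.009, -0.048], [nan, nan, nan], [0.008, 0.001, -0.048], [0.009, 0.004, -0.05], [0.008, 0.012, -0.049], [-0.131, 0.123, 0.327]]
285 [[0.009, -0.009, -0.061], [0.008, -0.003, -0.061], [0.004, 0.001, -0.049], [0.009, 0.004, -0.062], [0.009, 0.011, -0.061], [-0.146, 0.124, 0.328]]
295 [[0.009, -0.008, -0.072], [0.009, -0.003, -0.071], [-0.0, 0.001, -0.05], [0.009, 0.004, -0.071], [0.009, 0.01, -0.071], [-0.161, 0.125, 0.328]]
305 [[0.009, -0.008, -0.081], [0.009, -0.002, -0.08], [-0.005, 0.001, -0.051], [0.009, 0.003, -0.08], [0.009, 0.01, -0.08], [-0.177, 0.125, 0.328]]
315 [[0.03, -0.004, -0.131], [0.008, -0.002, -0.087], [-0.009, 0.001, -0.05], [0.009, 0.003, -0.087], [0.03, 0.006, -0.132], [0.031, 0.018, -0.133]]
325 [[0.03, -0.004, -0.137], [0.009, -0.002, -0.094], [-0.207
[... 1469 characters left out ...]
, 1.24], [-1.129, 0.004, 1.229], [-1.132, 0.038, 1.233], [0.019, 0.005, -0.151], [0.019, 0.015, -0.151]]
435 [[0.015, -0.004, -0.148], [-1.184, -0.034, 1.236], [-1.186, 0.004, 1.239], [-1.182, 0.038, 1.234], [0.017, 0.005, -0.151], [0.017, 0.015, -0.15]]
445 [[0.014, -0.004, -0.149], [-1.234, -0.034, 1.235], [-1.232, 0.004, 1.233], [-1.232, 0.038, 1.233], [0.017, 0.005, -0.152], [0.017, 0.014, -0.153]]
455 [[0.022, -0.003, -0.16], [0.022, -0.001, -0.16], [0.021, 0.0, -0.159], [0.021, 0.002, -0.159], [0.022, 0.004, -0.16], [0.022, 0.013, -0.161]]
465 [[0.022, -0.003, -0.162], [0.021, -0.001, -0.161], [0.021, 0.0, -0.161], [0.022, 0.002, -0.162], [0.022, 0.004, -0.162], [0.022, 0.012, -0.162]]
```

The cloud confirms it: the tips are about 39 mm short of the TCP and the body starts at -0.13 m. Contact should come near z = 0.182 as reported, so I'll continue down gently.

```bash
python3 - <<'E'
from h import *
Hh=np.array([.58874,-.38126]); phi=.168; f0=force(5)
env.movel(door(phi,.0235,.2,.188,Hh),rate=.06); print((force(3)-f0).round(1))
zc=None; z=.187; 
while z>.160:
    env.movel(door(phi,.0235,.2,z,Hh),rate=.03); F=force(3)-f0; s=env.sense(); za=s["ee_pos"][2]
    if zc is None and F[2]>2: zc=za+max(0,(F[2]-3)/.45)*1e-3
    ex=3+.45*(zc-za)*1e3 if zc else 0
    print(round(z,4),round(za,4),F.round(1),round(ex,1),round(s["t"],2))
    if np.hypot(*F[:2])>5: print("side");break
    if F[2]>11.5 or F[2]>ex+2.2: print("bottom?");break
    z-=.001
E
```

```text
[ 0.3  0.2 -0. ]
0.187 0.1871 [-0.2  0.3 -0.3] 0 42.6
0.186 0.186 [-0.3  0.2  0.6] 0 42.9
0.185 0.185 [-0.1 -0.1 -0.3] 0 43.2
0.184 0.184 [0.1 0.1 0.2] 0 43.5
0.183 0.1831 [-0.1  0.3  0.5] 0 43.8
0.182 0.1823 [-0.   0.4  3.5] 3.5 44.1
0.181 0.1811 [ 0.2 -0.1  3.8] 4.0 44.4
0.18 0.1801 [-0.2  0.4  4.3] 4.5 44.7
0.179 0.1791 [0.3 0.4 4.9] 4.9 45.0
0.178 0.1781 [0.7 0.  5.7] 5.3 45.3
0.177 0.1772 [0.2 0.9 5.7] 5.8 45.6
0.176 0.1767 [-0.6  1.1  9. ] 6.0 45.9
bottom?
```

The hook bottomed about 6 mm down at 9 N. I'll ease up about 1.2 mm, which keeps it clear of both bars, and push the door out from inside while holding it there.

```bash
python3 - <<'E'
from h import *
Hh=np.array([.58874,-.38126]); phi=.168; z=.1778
env.movel(door(phi,.0235,.2,z,Hh),rate=.03); f=force(3); print(f.round(1),env.sense()["ee_pos"][2])
while phi<.45:
    phi+= .02 if phi<.187 else (.01 if phi<.26 else .035)
    env.movel(door(phi,.0235,.2,z,Hh),rot(np.pi+Y0+phi),rate=.05 if phi<.26 else .08); F=force(2); s=env.sense()
    n=np.array([-np.cos(Y0+phi),-np.sin(Y0+phi),0]); r=-F@n
    print(round(phi,3),F.round(1),round(r,1),round(s["t"],2))
    if r>9 or F[2]>13: print("stop");break
E
```

```text
[-0.3  0.3  5. ] 0.17800652032058328
0.188 [-0.9  0.1  4.7] -0.9 46.48
0.198 [-0.4  0.8  5.3] -0.2 46.77
0.208 [-0.6 -0.2  5.4] -0.6 47.05
0.218 [-1.1  0.3  5.7] -1.0 47.33
0.228 [-0.6  0.2  5.2] -0.6 47.62
0.238 [-0.3 -0.3  5.2] -0.4 47.9
0.248 [0.2 0.  4.6] 0.2 48.18
0.258 [-0.2  0.   5.4] -0.2 48.47
0.268 [-0.3 -0.5  5. ] -0.4 48.75
0.303 [-0.8 -0.3  5. ] -0.8 49.03
0.338 [-0.9 -0.4  4.5] -1.0 49.32
0.373 [-0.7  0.5  6.2] -0.5 49.6
0.408 [-0.5 -0.6  5.3] -0.7 49.88
0.443 [0.2 0.5 5.2] 0.4 50.17
0.478 [-0.9 -0.1  5.6] -0.8 50.45
```

The pad force stays at 5 N the whole way, so the door followed past the catch. I'll lift off the hook and swing it to a right angle.

```bash
python3 - <<'E'
from h import *
Hh=np.array([.58874,-.38126]); phi=.478; z=.192
env.movel(door(phi,.0235,.2,z,Hh),rate=.1); print(force(2).round(1))
while phi<1.605:
    phi=min(phi+.13,1.61)
    try: env.movel(door(phi,.0235,.2,z,Hh),rot(np.pi+Y0+phi),rate=.12)
    except env.PlanningError as e: print("plan",phi,e); break
    F=env.sense()["wrist_force"]; print(round(phi,2),F.round(1),round(env.sense()["t"],2))
    if np.linalg.norm(F)>12: break
print([(x["at"],x["score"]) for x in (viewer.read_camera("scene"),tip_of("scene","door_handle"))[1][:2]],"exp at 1.57",door(1.57,-.041,.252,.226,Hh), env.sense()["joint_positions"])
E
```

```text
[ 0.2  0.6 -0.3]
0.61 [ 0.9  1.2 -0.4] 51.14
0.74 [ 0.1 -0.1  0.4] 51.51
0.87 [ 0.4  0.2 -1. ] 51.88
1.0 [-0.3  0.5 -0.3] 52.24
1.13 [ 0.7 -0.4  0.1] 52.61
1.26 [ 0.  -0.1 -0.1] 52.98
1.39 [0.2 0.2 0.8] 53.34
1.52 [ 0.5 -0.4 -0.4] 53.71
1.61 [-1.2 -0.6 -0.7] 54.02
[([0.3912, -0.3794, 0.223], 0.65), ([0.3408, -0.4319, 0.2273], 0.61)] exp at 1.57 [ 0.33620962 -0.41885529  0.226     ] [ 0.11026196  0.28178804  0.69484259  1.91380914 -0.21100142  1.01958062
  0.92240559]
```

Door seems to be about at 90°. I'll back off in +y, rise, and check from above.

```bash
python3 - <<'E'
from h import *
e=env.sense()["ee_pos"]
env.movel(e+[0,.025,0],rate=.15); env.movel(e+[0,.025,.14],rate=.2); env.movel(np.array([.40,-.05,e[2]+.16]),rate=.3)
p,W=cloud("top"); ps,Ws=cloud("scene"); cv2.imwrite("pics/end.png",cv2.resize(np.hstack([p,ps])[:,:,::-1],(800,300)))
for c in("top","scene"):
  for n in ["door_handle","mug","pepper","mill","keys"]: print(c,n,[(x["at"],round(x["score"],2)) for x in tip_of(c,n)[:1]])
k=(abs(W[...,2]-.246)<.008)&(W[...,0]<.57)&(W[...,0]>.3)&(W[...,1]<-.33)&(W[...,1]>-.45); q=W[k]
b=np.polyfit(q[:,0],q[:,1],1); print(k.sum(),"door angle",np.pi/2+np.arctan(b[0])-Y0)
print(env.sense()["t"],force(3))
E
```

```text
top door_handle [([0.3336, -0.4322, 0.2245], 0.74)]
top mug [([0.4812, -0.0488, 0.001], 0.89)]
top pepper [([0.6113, -0.0443, 0.0013], 0.8)]
top mill [([0.7048, -0.0414, -0.0017], 0.6)]
top keys [([0.7267, -0.1957, 0.2507], 0.81)]
scene door_handle [([0.3426, -0.4313, 0.2246], 0.67)]
scene mug [([0.4836, -0.0471, -0.0039], 0.71)]
scene pepper [([0.6144, -0.0493, -0.0014], 0.55)]
scene mill [([0.7078, -0.0409, 0.0019], 0.41)]
scene keys [([0.7286, -0.1987, 0.2531], 0.75)]
1343 door angle 1.6460136609406673
57.0 [ 0.092858   -0.08627082 -0.6241673 ]
```

View pics/end.png

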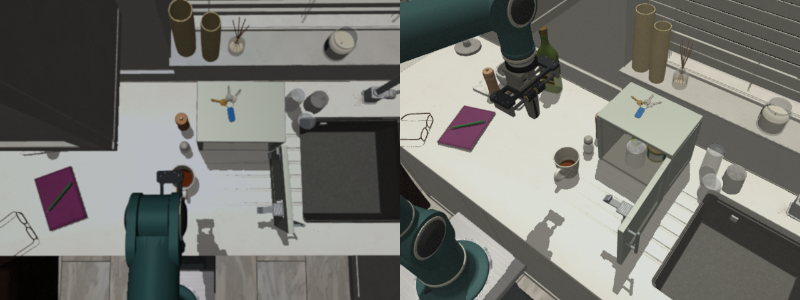

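The door stands open at about 1.62 rad (93°), with the latch intact on its inner face. The mug, pepper pot, mill and keys have not moved, and the robot is clear.

```bash
python3 -c "
from station import *
print(workorder.finish_job())"
```

```text
the job is handed in; nothing more can be done
None
```

The cupboard door is open at about 93° with the hook unbroken, nothing around it disturbed and the robot clear; I handed the job in at about 57 s of the 72 s, and no verdict came back.

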